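# Fill the sample-jar carrier and hold it up over its spill tray

## Task

Set the two loose amber sample jars upright into the two empty cells of the grey jar carrier, one to a cell, putting them down rather than dropping them. Then lift the full carrier by its blue handle bar straight up, about 10 cm above the white tray it stands in, and finish while still holding it there, level and steady over the tray, so that a colleague can pull the tray out from under it: do not put it down or let go. Keep jars and carrier from tipping, and leave the beaker and the culture dish where they stand.

Things in the scene. Friction and masses are not known exactly. Their poses are not given: they have to be found in the camera images.
- tray: White spill tray fixed to the steel bench 236 x 216 mm, floor 4 mm thick, rim 18 mm high above the bench. Origin: underside centre, on the bench (z = 0); z up. A heavy bench microscope, 235 mm tall, stands off to the robot's right, more than 0.46 m from the centre line; a 191 mm tall measuring cylinder and a tub stand at the bench's far left corner.
- carrier: Loose grey plastic jar carrier in the tray, 126 (x) x 150 (y) mm, 0.34 kg empty; walls 48 mm high. Four cells, 52 (x) x 50 (y) mm inside, two each side of a 42 mm wide spine along its x that bears the handle; 14 mm divider between the cells of one side, outer walls and floor 4 mm. Two diagonal cells already hold jars, two are empty. Origin: centre of the underside; z up.
- handle (a point): Centre of the carrier's blue handle bar: level, round, 16 mm thick, 100 mm long along the carrier's x, over the carrier's middle, 110 mm above its underside, on grey uprights (24 mm wide in y) at x = +-56 mm. Free below it down to the spine at 48 mm; tops of seated jars are at 84 mm, their sides 20 mm or more from the bar's vertical mid-plane. Axes as the carrier's.
- cell0 (a point): Centre of the floor of the carrier's cell at its +x, +y (33, 46 mm from the carrier's centre, 4 mm above its underside). Axes as the carrier's.
- cell1 (a point): Centre of the floor of the cell at the carrier's +x, -y.
- cell2 (a point): Centre of the floor of the cell at the carrier's -x, -y.
- cell3 (a point): Centre of the floor of the cell at the carrier's -x, +y.
- jar1: Closed amber sample jar with white screw cap and blank label, 38 mm in diameter, 80 mm tall (cap from 61 to 80 mm), straight-sided, 70 to 110 g. Origin: underside centre; z up. Already standing in a cell of the carrier at the start.
- jar2: Closed amber sample jar with white screw cap and blank label, 38 mm in diameter, 80 mm tall (cap from 61 to 80 mm), straight-sided, 70 to 110 g. Origin: underside centre; z up. Already standing in a cell of the carrier at the start.
- jar3: Closed amber sample jar with white screw cap and blank label, 38 mm in diameter, 80 mm tall (cap from 61 to 80 mm), straight-sided, 70 to 110 g. Origin: underside centre; z up. Stands on the bench beside the tray, left or right, at the start.
- jar4: Closed amber sample jar with white screw cap and blank label, 38 mm in diameter, 80 mm tall (cap from 61 to 80 mm), straight-sided, 70 to 110 g. Origin: underside centre; z up. Stands on the bench beside the tray, left or right, at the start.
- beaker: Empty glass beaker on the bench, 54 mm in diameter, 70 mm tall; leave it alone. Origin: underside centre.
- dish: Covered culture dish lying on the bench, 90 mm in diameter, 16 mm high; leave it alone. Origin: underside centre.
Not all that is in view belongs to the job. What is shaped like the jar2 but purple is not meant.

How it is judged:
By the outcome, as a careful person would: the job done as asked, in the order asked, and still so for the second after the job is handed in, while the arm keeps its last pose, push and grip.
It also fails if it takes over 69 s, if anything falls off the work surface, if the arm or the gripper's body presses on something with over 40 N, if the wrist force passes 120 N, or if a joint passes its speed limit or range.

## Robot

A 6-joint arm with a two-finger parallel gripper is mounted at the origin on the work surface. World frame = base frame: x ahead of the robot, y to its left, z up, the work surface at z = 0. Lengths are in m, angles in rad, forces in N, time in s.
With the tool pointing down it reaches from about 0.225 to 0.875 m from the base axis. Payload 3.4 kg.
Tool frame: the origin (TCP) lies at the very end of the fingers, on their centre line; the grasp point (between the pads) lies manip.pinch_z behind it (manip.pinch_z is the distance from the TCP to the grasp point, in m); z points along the fingers, y is the direction in which the jaws open and shut (so a half turn about z gives the same grasp; the last joint's range is limited). The gripper opens to 85 mm and grips with 20 to 120 N. Pads are 22 mm wide; open, the fingers measure 114 mm over their backs; the gripper's body (76 mm by 85 mm) begins 54 mm behind the grasp point. The pads swing forward as they close: fully open they stand 13 mm farther back than shut.
Start: joints at [-1.328, 0.276, 1.505, -0, 1.361, -0.121], TCP at [0.205, -0.537, 0.231] pointing down, gripper open.
Joint ranges: [-2.89, 2.89], [-0.75, 2.08], [0.22, 2.7], [-1.18, 4.32], [0.11, 2.71], [-2.7, 2.7]. Speed limits (rad/s): [2.57, 2.57, 3.14, 3.14, 3.14, 3.14].

## Interface

Orientations are given as a unit quaternion [w, x, y, z].
In Python, from rig import manip, imaging, workorder gives the robot as it stands.
- The arm moves only by the tool apply_moves, never from a script. Its argument "moves" is one flat list of numbers, 7 for each row, row after row: the finger opening in m, from 0 to 0.0854, then the shift along the tool's x, y, z in m, then the turn, a rotation vector about the tool's x, y, z in rad. In form: [jaw, tx, ty, tz, rx, ry, rz, jaw, tx, ty, tz, rx, ry, rz, ...]. A call has exactly 8 rows; each row shifts and turns the pose as measured when the row begins, along the tool's axes as they then stand; what a row does not reach is not made up. A row lasts 1/12 s, in which the tool goes at most 41.7 mm and 7.16 degrees, less where a joint would pass 70% of its speed; a pose out of reach is approached as far as the arm can. A call with a gripper value outside its range is refused whole. The fingers move at their own pace and stop on an object; "newtons" is the grip in N (left out, the last holds). Time passes only in rows, so rows that do not move let the fingers close, or fill a call up. It gives the time, the measured TCP pose, the force and the opening at its end, in the units of the state.
- manip.get_state(): the state, without advancing time (a new reading comes with each control period).
- imaging.get_image(name): name is "scene" or "top"; returns a dict with "image" (384x512x3 uint8, red, green, blue), "range_z" (384x512 float32, m along the optical axis (not along the pixel's ray), 0 where there is no reading), "fx", "fy", "cx", "cy" (pixels), "R" (3x3) and "t" (3): a world point X has camera coordinates R X + t. Camera axes: x right, y down, z forward; pixel columns grow to the right and rows downward; lengths in m; the calibration is good to about 2 mm. A picture is of the moment at which its call begins.
- workorder.sign_off(): hands the job in, once; it reports no verdict.
The state is a dict: "clock": time; "qpos": joint angles; "qd": joint speeds; "effort": joint torques, N m; "position": TCP position; "ee_rot": TCP orientation; "contact_force": force on the tool from outside, world axes, zero at the start; "moment": the same for the moment, N m; "width": finger opening in m.
Only numpy, scipy, OpenCV 4.12 (cv2) and the standard library are available. Lean on these libraries where they do the work, as an engineer would, in place of code of your own. Each camera call takes 0.05 s, during which the arm holds its last target.

## Working session

There is one attempt and no reset: what is moved stays moved. The work goes in short steps, Python scripts to look and compute and a tool call to move; the robot and the scene stay as the last step left them, time stands still between calls to the robot, and variables do not carry over. Pictures are saved under pics/ and viewed, and the job is handed in when it is done.

Besides the shell and the picture viewer there is one more tool, called after ">>>" as a command line: name --argument value ..., lists and objects as JSON in quotes. apply_moves: Moves the arm, as the interface text tells. Its arguments: {"type":"object","properties":{"moves":{"type":"array"},"newtons":{"type":"number"}},"required":["moves"]}

```bash
mkdir -p pics; ls
python3 - <<'E'
from rig import manip, imaging, workorder
import cv2,numpy as np,pickle
s=manip.get_state(); print(s, manip.pinch_z)
for n in("scene","top"):
    d=imaging.get_image(n); pickle.dump(d,open(f"{n}0.pkl","wb"))
    cv2.imwrite(f"pics/{n}0.png",cv2.resize(d["image"][:,:,::-1],(768,576),interpolation=cv2.INTER_CUBIC))
    print(n,d["fx"],d["cx"],d["cy"],d["R"],d["t"])
E
```

```text
pics
{'clock': 0.0, 'qpos': array([-1.32800649e+00,  2.76601058e-01,  1.50612297e+00, -1.97944549e-05,
        1.36067577e+00, -1.20986197e-01]), 'qd': array([-0.00101121,  0.00033282,  0.00256528,  0.00010468,  0.00046751,
        0.00095238]), 'effort': array([-3.56100109e-04, -4.16778767e+01, -2.45808059e+01, -2.80398481e-04,
        1.10450661e-02,  7.78176542e-06]), 'position': array([ 0.20445927, -0.53686996,  0.23044029]), 'ee_rot': array([-9.01305069e-04,  9.83503152e-01,  1.80888730e-01, -6.46547338e-05]), 'contact_force': array([ 0.08408615, -0.37857137, -0.57331945]), 'moment': array([ 0.03262537,  0.03429801, -0.02182265]), 'width': 0.08511263125359389} 0.0187
scene 405.88385544043206 247.30170352015986 189.35284017133765 [[-0.01909214  0.99965568  0.01800005]
 [ 0.76233756  0.02620339 -0.64664892]
 [-0.64689793  0.00137621 -0.76257536]] [ 0.00580366 -0.3304837   1.26273847]
top 406.39667736560506 254.5434291435816 183.28937515680622 [[ 0.0284518  -0.99952014 -0.01224697]
 [-0.99551153 -0.02722711 -0.09063929]
 [ 0.09026235  0.01477085 -0.99580848]] [-0.00843608  0.51805254  1.10241599]
```

View pics/scene0.png

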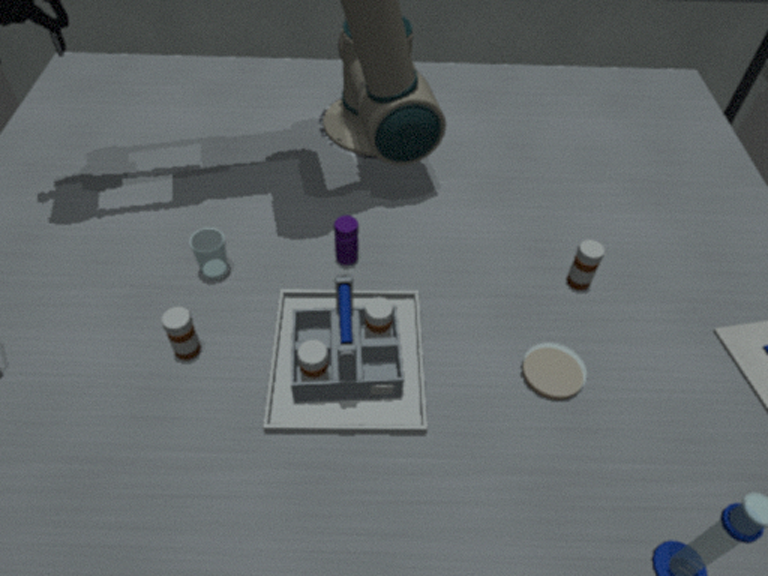

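View pics/top0.png

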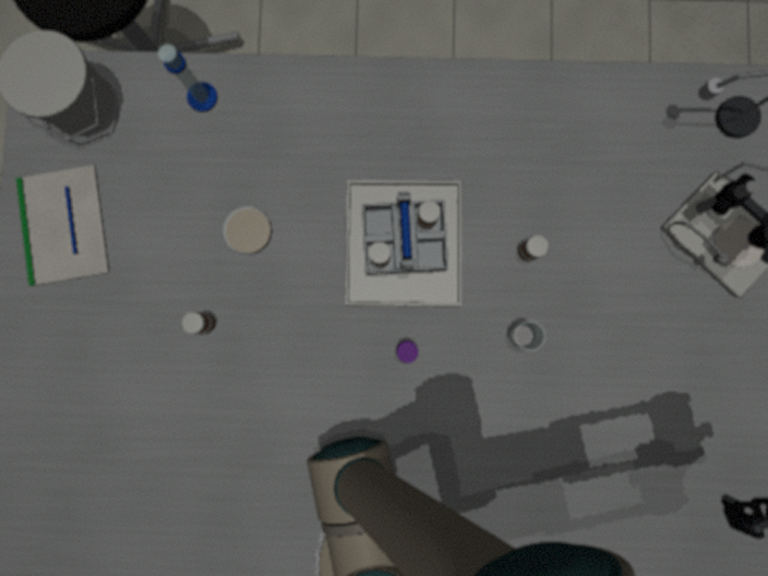

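The top view (768x576 display) shows loose caps at (535,246) and (195,323), the handle at about (405,228), and the purple decoy at (406,350). The seated jars are at (429,212) and (380,253), so the far-left and near-right cells are empty. Next I measure these.

```bash
cat > h.py <<'E'
import numpy as np,cv2
def ray(d,u,v,z):
    r=d["R"].T@np.array([(u-d["cx"])/d["fx"],(v-d["cy"])/d["fy"],1.]); c=-d["R"].T@d["t"]
    return c+r*(z-c[2])/r[2]
def proj(d,X):
    c=d["R"]@np.array(X)+d["t"]; return c[0]/c[2]*d["fx"]+d["cx"],c[1]/c[2]*d["fy"]+d["cy"]
def cloud(d):
    v,u=np.mgrid[:384,:512]; Z=d["range_z"]
    P=np.stack([(u-d["cx"])/d["fx"]*Z,(v-d["cy"])/d["fy"]*Z,Z],-1)
    W=(P-d["t"])@d["R"]; W[Z<=0]=np.nan; return W
def blobs(d,mask,z,amin=15):
    n,l,st,c=cv2.connectedComponentsWithStats(mask.astype(np.uint8),connectivity=4)
    for i in range(1,n):
        if st[i,4]>=amin: print(st[i],c[i].round(1),ray(d,*c[i],z).round(4))
E
python3 - <<'E'
import pickle; from h import *
for n in("top","scene"):
    d=pickle.load(open(n+"0.pkl","rb")); im=d["image"].astype(int); W=cloud(d); z=W[...,2]
    print(n,"jar tops by height")
    roi=(W[...,0]>.25)&(W[...,0]<.85)&(abs(W[...,1])<.5)
    white=(im.min(2)>.6*im.max(2))
    blobs(d,roi&(z>.066)&(z<.1)&white&(im.min(2)>105),.08)
    m=(im[...,2]>1.6*im[...,0])&(im[...,2]>1.3*im[...,1])&roi
    print("blue");blobs(d,m,.114)
    ys,xs=np.nonzero(m&(z>.08)&(z<.15)); 
    if len(xs): print("handle cloud",np.nanmedian(W[ys,xs],0),np.percentile(W[ys,xs],[3,97],axis=0)); 
    if len(xs):
        P=W[ys,xs][:,:2];P=P-P.mean(0);u,s,vt=np.linalg.svd(P,full_matrices=False);print("yaw",np.degrees(np.arctan2(vt[0][1],vt[0][0])),cv2.minAreaRect(np.stack([xs,ys],1).astype(np.float32)))
    for X in [(.5,0)]: pass
d=pickle.load(open("top0.pkl","rb"))
for u,v in[(535,246),(195,323),(429,212),(380,253)]:
    p=np.array([u,v])/1.5; W=cloud(d); print(d["image"][int(p[1]),int(p[0])],W[int(p[1]),int(p[0])])
for n,c in(("top",(270,160)),("scene",(232,240))):
    d=pickle.load(open(n+"0.pkl","rb")); a=d["image"][c[1]-62:c[1]+62,c[0]-70:c[0]+70,::-1]
    cv2.imwrite(f"pics/{n}crop.png",cv2.resize(a,None,fx=4,fy=4))
E
```

```text
top jar tops by height
[279 134  14  14 149] [285.9 140.6] [ 0.629  -0.0747  0.08  ]
[352 157  14  14 151] [358.2 163.4] [ 0.5729 -0.2663  0.08  ]
[246 162  14  13 152] [252.5 167.9] [0.5535 0.0117 0.08  ]
[121 208  14  15 157] [127.5 214.9] [0.4207 0.3358 0.08  ]
blue
[111  44  12   5  40] [116.6  45.9] [0.8638 0.379  0.114 ]
[125  66  19   8 110] [134.1  69.3] [0.8013 0.329  0.114 ]
[266 134   8  38 206] [269.9 152.4] [ 0.5905 -0.0324  0.114 ]
handle cloud [ 0.59030952 -0.03224426  0.12049702] [[ 0.54445134 -0.04098719  0.11492172]
 [ 0.63442922 -0.02415322  0.12437782]]
yaw -175.2960252977597 ((269.6812744140625, 152.53274536132812), (37.17028045654297, 6.035174369812012), 87.70938873291016)
scene jar tops by height
[386 160  17  12 148] [394.3 165.4] [0.4176 0.3385 0.08  ]
[243 198  19  14 202] [252.3 204.8] [0.5432 0.0136 0.08  ]
[108 205  19  14 207] [116.7 211.4] [ 0.5699 -0.2643  0.08  ]
[199 227  19  16 239] [207.9 234.1] [ 0.6198 -0.0732  0.08  ]
blue
[225 189  10  40 307] [229.7 208.4] [ 0.5804 -0.0314  0.114 ]
[482 335  12   9  51] [486.6 338.8] [0.8268 0.3863 0.114 ]
[435 360  23  15 212] [445.2 366.8] [0.8711 0.3076 0.114 ]
handle cloud [ 0.58495136 -0.03082475  0.12227931] [[ 0.54017423 -0.04007001  0.11690299]
 [ 0.63027846 -0.02290946  0.12515465]]
yaw 4.283978376123869 ((228.97003173828125, 191.6009979248047), (73.02610778808594, 8.095503807067871), 88.09085083007812)
[139 139 135] [ 0.571639   -0.26112729  0.07744876]
[136 135 131] [0.42059389 0.33052283 0.07605304]
[138 137 133] [ 0.62634793 -0.07458877  0.08767468]
[141 142 136] [0.55259407 0.01028962 0.08599087]
```

```bash
python3 -c "
import cv2,numpy as np
a=cv2.imread('pics/topcrop.png');b=cv2.imread('pics/scenecrop.png')
cv2.imwrite('pics/crops.png',cv2.resize(np.vstack([a,b]),(560,600)) if 0 else cv2.resize(np.hstack([a,b]),(800,354)))"
```

```text
(no output)
```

View pics/crops.png

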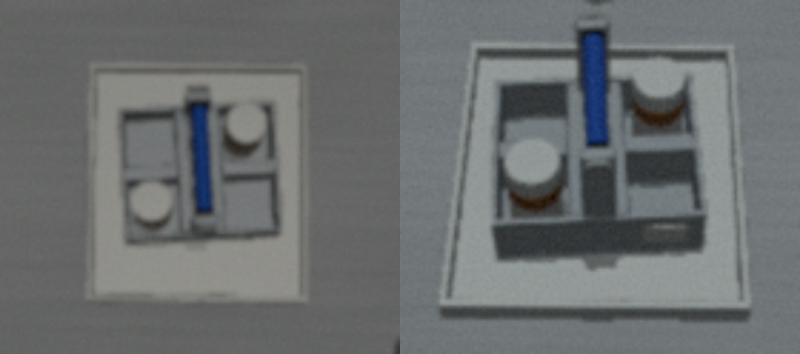

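```bash
python3 - <<'E'
import pickle; from h import *
C=np.array([.588,-.032]);a=np.radians(4.5);Rz=np.array([[np.cos(a),-np.sin(a)],[np.sin(a),np.cos(a)]])
def w(x,y,z): return [*(C+Rz@[x,y]),z+.004]
out=[]
for n,c in(("top",(270,160)),("scene",(232,240))):
    d=pickle.load(open(n+"0.pkl","rb")); a=cv2.resize(d["image"][c[1]-62:c[1]+62,c[0]-70:c[0]+70,::-1],None,fx=5,fy=5,interpolation=cv2.INTER_CUBIC)
    def line(P,col):
        q=np.array([[ (u-c[0]+70+.5)*5,(v-c[1]+62+.5)*5] for u,v in (proj(d,p) for p in P)]).astype(np.int32)
        cv2.polylines(a,[q],len(P)>2,col,1)
    line([w(63,75,.048),w(63,-75,.048),w(-63,-75,.048),w(-63,75,.048)],(0,255,0))
    line([w(-50,0,.110),w(50,0,.110)],(0,255,255)); 
    out.append(a)
C=C
print([p for p in(w(.033,.046,0),w(-.033,-.046,0))])
cv2.imwrite('pics/ov.png',cv2.resize(np.hstack(out),(800,354),interpolation=cv2.INTER_AREA))
E
sed -i 's/$//' h.py
```

```text
[[np.float64(0.6172891536097124), np.float64(0.01644734751074276), 0.004], [np.float64(0.5587108463902876), np.float64(-0.08044734751074276), 0.004]]
```

View pics/ov.png

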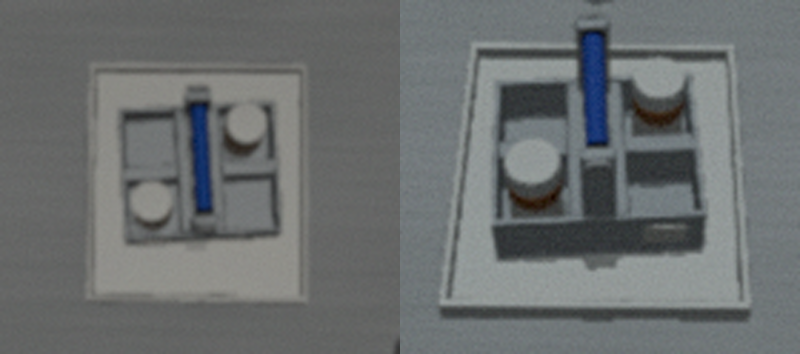

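Scale slip (mm vs m), so I redo the overlay.

Run:
```python
import pickle; from h import *
C=np.array([.588,-.032]);a=np.radians(4.5);Rz=np.array([[np.cos(a),-np.sin(a)],[np.sin(a),np.cos(a)]])
def w(x,y,z): return [*(C+Rz@[x/1e3,y/1e3]),z+.004]
out=[]
for n,c in(("top",(270,160)),("scene",(232,240))):
    d=pickle.load(open(n+"0.pkl","rb")); a=cv2.resize(d["image"][c[1]-62:c[1]+62,c[0]-70:c[0]+70,::-1],None,fx=5,fy=5,interpolation=cv2.INTER_CUBIC)
    def line(P,col):
        q=np.array([[ (u-c[0]+70+.5)*5,(v-c[1]+62+.5)*5] for u,v in (proj(d,p) for p in P)]).astype(np.int32)
        cv2.polylines(a,[q],len(P)>2,col,1)
    line([w(63,75,.048),w(63,-75,.048),w(-63,-75,.048),w(-63,75,.048)],(0,255,0))
    for sx,sy in((1,1),(-1,-1)): line([w(sx*33+i,sy*46+j,.048) for i,j in((26,25),(26,-25),(-26,-25),(-26,25))],(0,0,255))
    line([w(-50,0,.110),w(50,0,.110)],(0,255,255)); 
    out.append(a)
cv2.imwrite('pics/ov2.png',cv2.resize(np.hstack(out),(800,354),interpolation=cv2.INTER_AREA))
```

```text
(no output)
```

View pics/ov2.png

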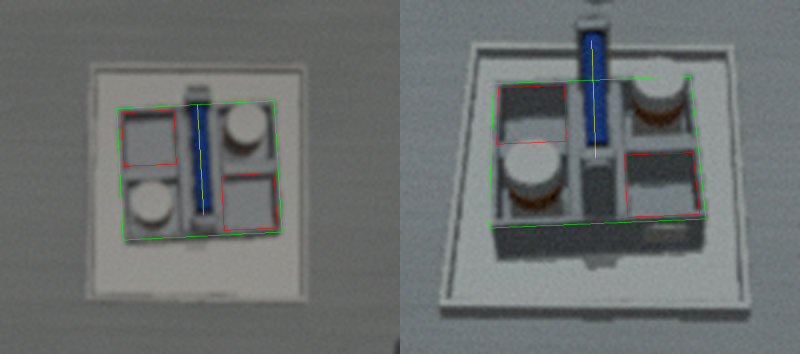

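The overlay fits within 1–2 mm: carrier centre (0.588,-0.032), yaw 4.5°. The empty cells are cell0 and cell2. I'll write a move-planning helper next.

```bash
cat > go.py <<'E'
import sys,numpy as np
from scipy.spatial.transform import Rotation as Ro
from rig import manip
s=manip.get_state()
q=s["ee_rot"];R=Ro.from_quat([q[1],q[2],q[3],q[0]])
x,y,z,ang,n=map(float,sys.argv[1:6]);n=int(n)
T=Ro.from_euler("z",ang,degrees=True)*Ro.from_euler("x",180,degrees=True)
rv=(R.inv()*T).as_rotvec()/n
D=R.inv().apply(np.array([x,y,z])-s["position"])
A=sum(Ro.from_rotvec(rv*k).as_matrix() for k in range(n))
v=np.linalg.solve(A,D)
m=R.as_matrix()
print("t %.2f pos"%s["clock"],s["position"].round(4),"angx %.2f tilt %.2f"%(np.degrees(np.arctan2(m[1,0],m[0,0])),np.degrees(np.arccos(-m[2,2]))),"w %.4f"%s["width"],"F",s["contact_force"].round(1),"q",s["qpos"].round(2))
print("row mm",(v*1e3).round(2),"rad",rv.round(4))
E
python3 go.py .571 -.265 .15 94.5 16; python3 go.py .571 -.265 .15 94.5 15
```

```text
t 0.10 pos [ 0.2045 -0.5369  0.2305] angx 20.85 tilt 0.09 w 0.0854 F [-0.4  0.4  0. ] q [-1.33  0.28  1.51  0.    1.36 -0.12]
row mm [28.94  9.86  5.03] rad [-0.0001 -0.0001 -0.0803]
t 0.10 pos [ 0.2045 -0.5369  0.2305] angx 20.85 tilt 0.09 w 0.0854 F [-0.4  0.4  0. ] q [-1.33  0.28  1.51  0.    1.36 -0.12]
row mm [30.9  10.43  5.37] rad [-0.0001 -0.0001 -0.0857]
```

>>> apply_moves --moves '[0.062, 0.029, 0.01, 0.003, 0, 0, -0.08, 0.062, 0.029, 0.01, 0.003, 0, 0, -0.08, 0.062, 0.029, 0.01, 0.003, 0, 0, -0.08, 0.062, 0.029, 0.01, 0.003, 0, 0, -0.08, 0.062, 0.029, 0.01, 0.003, 0, 0, -0.08, 0.062, 0.029, 0.01, 0.003, 0, 0, -0.08, 0.062, 0.029, 0.01, 0.003, 0, 0, -0.08, 0.062, 0.029, 0.01, 0.003, 0, 0, -0.08]' --newtons 30

```text
clock: 0.77
position: [0.4356, -0.4621, 0.2008]
ee_rot: [-0.003, 0.872, 0.489, -0.002]
contact_force: [0.5, -0.6, -0.0]
width: 0.0616
```

```bash
python3 go.py .571 -.265 .13 94.5 8
```

```text
t 0.77 pos [ 0.4356 -0.4621  0.2008] angx 58.52 tilt 0.46 w 0.0616 F [ 0.5 -0.6 -0. ] q [-0.92  0.39  1.41 -0.    1.35 -0.37]
row mm [28.76  9.81  8.8 ] rad [-0.001  -0.0002 -0.0785]
```

>>> apply_moves --moves '[0.062, 0.029, 0.01, 0.009, -0.001, 0, -0.079, 0.062, 0.029, 0.01, 0.009, -0.001, 0, -0.079, 0.062, 0.029, 0.01, 0.009, -0.001, 0, -0.079, 0.062, 0.029, 0.01, 0.009, -0.001, 0, -0.079, 0.062, 0.029, 0.01, 0.009, -0.001, 0, -0.079, 0.062, 0.029, 0.01, 0.009, -0.001, 0, -0.079, 0.062, 0.029, 0.01, 0.009, -0.001, 0, -0.079, 0.062, 0.029, 0.01, 0.009, -0.001, 0, -0.079]'

```text
clock: 1.43
position: [0.5792, -0.2538, 0.1215]
ee_rot: [-0.0, 0.665, 0.747, 0.001]
contact_force: [-0.6, 0.4, 0.2]
width: 0.0619
```

```bash
python3 go.py .571 -.265 .05 94.5 8
```

```text
t 1.43 pos [ 0.5792 -0.2538  0.1215] angx 96.59 tilt 0.12 w 0.0619 F [-0.6  0.4  0.2] q [-0.52  0.44  1.54  0.    1.17 -0.64]
row mm [-1.3  -1.16  8.94] rad [ 0.0001 -0.0002  0.0046]
```

>>> apply_moves --moves '[0.062, -0.004, -0.003, 0, 0, 0, 0.012, 0.062, -0.004, -0.003, 0, 0, 0, 0.012, 0.062, -0.002, -0.002, 0.001, 0, 0, 0.007, 0.062, 0, 0, 0.0, 0, 0, 0, 0.062, 0, 0, 0.018, 0, 0, 0, 0.062, 0, 0, 0.018, 0, 0, 0, 0.062, 0, 0, 0.018, 0, 0, 0, 0.062, 0, 0, 0.01, 0, 0, 0]'

```text
clock: 2.1
position: [0.5728, -0.2638, 0.0551]
ee_rot: [0.0, 0.677, 0.736, 0.002]
contact_force: [-1.3, 0.5, -0.6]
width: 0.0623
```

```bash
python3 go.py .571 -.265 .05 94.5 1
python3 - <<'E'
from rig import imaging; from h import *
import pickle
o=[]
for n,c in(("top",(352,165)),("scene",(125,220))):
    d=imaging.get_image(n); pickle.dump(d,open(n+"1.pkl","wb"))
    o.append(cv2.resize(d["image"][c[1]-60:c[1]+60,c[0]-60:c[0]+60,::-1],(400,400),interpolation=cv2.INTER_CUBIC))
cv2.imwrite("pics/g1.png",np.hstack(o))
E
```

```text
t 2.10 pos [ 0.5728 -0.2638  0.0551] angx 94.72 tilt 0.24 w 0.0623 F [-1.3  0.5 -0.6] q [-0.54  0.49  1.63  0.    1.02 -0.63]
row mm [-1.09 -1.9   5.12] rad [ 0.0037 -0.0021  0.0038]
```

View pics/g1.png

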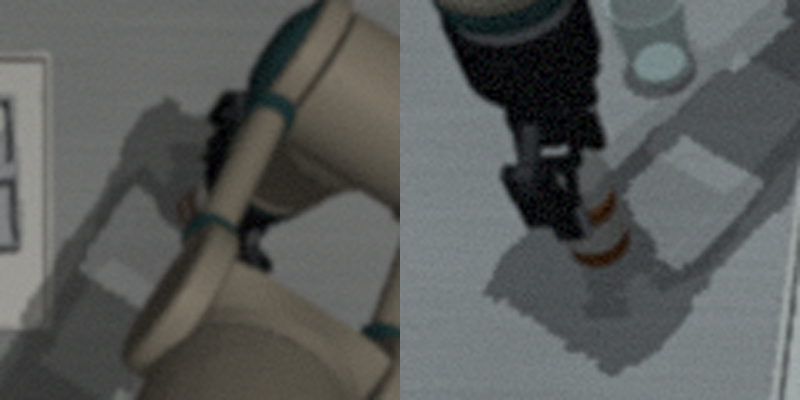

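Run:
```python
import pickle; from h import *
d=pickle.load(open("scene1.pkl","rb")); 
for X in[(.5728,-.2638,.055),(.5728,-.2638,.08),(.5728+.045,-.2638,.055),(.571,-.265,0)]:
    p=np.array(proj(d,X)); print(X,p,(p-[65,160])*400/120)
d0=pickle.load(open("scene0.pkl","rb")); print(np.abs(d0["image"].astype(int)-d["image"]).mean())
W=cloud(d);
cv2.imwrite("pics/s1.png",cv2.resize(d["image"][100:292,20:276,::-1],(768,576),interpolation=cv2.INTER_CUBIC))
```

```text
(0.5728, -0.2638, 0.055) [119.38337344 219.77660943] [181.27791147 199.25536478]
(0.5728, -0.2638, 0.08) [116.66796108 212.57703144] [172.22653694 175.25677147]
(0.6178, -0.2638, 0.055) [114.42166997 237.81989378] [164.73889989 259.39964592]
(0.571, -0.265, 0) [124.57833337 233.83538985] [198.59444457 246.11796616]
16.358929104275173
```

View pics/s1.png

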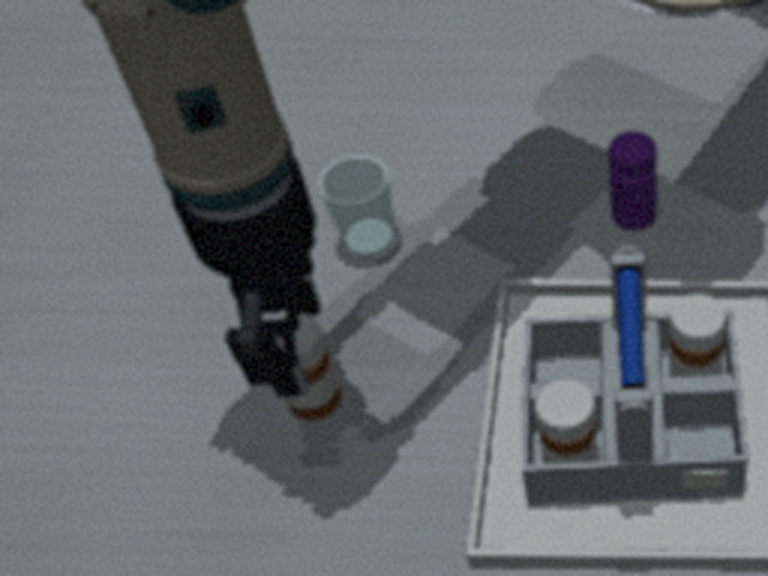

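The finger straddles the jar as predicted by projection, with the tip seen at (282,390) and predicted at (283,413). I'll close now.

>>> apply_moves --moves '[0.062, -0.001, -0.002, 0.004, 0, 0, 0.003, 0.062, 0, 0, 0.001, 0.003, -0.002, 0, 0.03, 0, 0, 0, 0, 0, 0, 0.03, 0, 0, 0, 0, 0, 0, 0.03, 0, 0, 0, 0, 0, 0, 0.03, 0, 0, 0, 0, 0, 0, 0.03, 0, 0, 0, 0, 0, 0, 0.03, 0, 0, 0, 0, 0, 0]' --newtons 30

```text
clock: 2.87
position: [0.5727, -0.2677, 0.0542]
ee_rot: [0.003, 0.679, 0.734, 0.001]
contact_force: [-0.5, -0.2, -1.4]
width: 0.037
```

```bash
python3 go.py .571 -.265 .16 94.5 4
```

```text
t 2.87 pos [ 0.5727 -0.2677  0.0542] angx 94.40 tilt 0.39 w 0.0370 F [-0.5 -0.2 -1.4] q [-0.55  0.49  1.63  0.    1.01 -0.62]
row mm [  0.65  -0.27 -26.45] rad [ 0.0014  0.001  -0.0004]
```

>>> apply_moves --moves '[0.056, 0, 0, 0, 0, 0, 0, 0.056, 0, 0, 0, 0, 0, 0, 0.056, 0, 0, 0, 0, 0, 0, 0.056, 0.001, 0, 0.004, 0, 0, 0, 0.056, 0.001, 0, 0.004, 0, 0, 0, 0.056, 0, 0, 0.002, 0, 0, 0, 0.056, 0, 0, 0, 0, 0, 0, 0.056, 0, 0, 0, 0, 0, 0]'

```text
clock: 3.53
position: [0.5728, -0.2652, 0.0434]
ee_rot: [0.004, 0.679, 0.734, 0.001]
contact_force: [-0.4, 0.3, -0.8]
width: 0.056
```

```bash
python3 go.py .571 -.265 .046 94.5 1
```

```text
t 3.53 pos [ 0.5728 -0.2652  0.0434] angx 94.43 tilt 0.41 w 0.0560 F [-0.4  0.3 -0.8] q [-0.54  0.5   1.64  0.    0.99 -0.62]
row mm [ 0.34 -1.77 -2.58] rad [ 0.006   0.0041 -0.0012]
```

>>> apply_moves --moves '[0.056, 0, 0, -0.002, 0.006, 0.004, 0, 0.056, 0, 0, -0.001, 0, 0, 0, 0.03, 0, 0, 0, 0, 0, 0, 0.03, 0, 0, 0, 0, 0, 0, 0.03, 0, 0, 0, 0, 0, 0, 0.03, 0, 0, 0, 0, 0, 0, 0.03, 0, 0, 0, 0, 0, 0, 0.03, 0, 0, 0, 0, 0, 0]' --newtons 35

```text
clock: 4.2
position: [0.5729, -0.2653, 0.0467]
ee_rot: [-0.0, 0.679, 0.734, -0.0]
contact_force: [1.1, 0.4, 0.7]
width: 0.0373
```

```bash
python3 go.py .571 -.265 .14 94.5 8
```

```text
t 4.20 pos [ 0.5729 -0.2653  0.0467] angx 94.43 tilt 0.05 w 0.0373 F [1.1 0.4 0.7] q [-0.54  0.51  1.63 -0.    1.01 -0.62]
row mm [  0.06  -0.23 -11.67] rad [-0.0001 -0.     -0.0002]
```

>>> apply_moves --moves '[0.03, 0, 0, -0.006, 0, 0, 0, 0.03, 0, 0, -0.014, 0, 0, 0, 0.03, 0, 0, -0.018, 0, 0, 0, 0.03, 0, 0, -0.018, 0, 0, 0, 0.03, 0, 0, -0.018, 0, 0, 0, 0.03, 0, 0, -0.018, 0, 0, 0, 0.03, 0, 0, -0.012, 0, 0, 0, 0.03, 0, 0, 0, 0, 0, 0]'

```text
clock: 4.87
position: [0.5714, -0.2645, 0.1557]
ee_rot: [-0.003, 0.679, 0.734, -0.001]
contact_force: [0.0, -0.4, -1.5]
width: 0.037
```

```bash
python3 go.py .5587 -.0804 .15 94.5 8;  python3 - <<'E'
from rig import imaging; from h import *
d=imaging.get_image("scene")
cv2.imwrite("pics/s2.png",cv2.resize(d["image"][60:292,20:276,::-1],(640,580),interpolation=cv2.INTER_CUBIC))
E
```

```text
t 4.87 pos [ 0.5714 -0.2645  0.1557] angx 94.43 tilt 0.33 w 0.0370 F [ 0.  -0.4 -1.5] q [-0.54  0.41  1.5  -0.    1.24 -0.62]
row mm [23.07  0.21  0.75] rad [-0.0006 -0.0004 -0.0002]
```

View pics/s2.png

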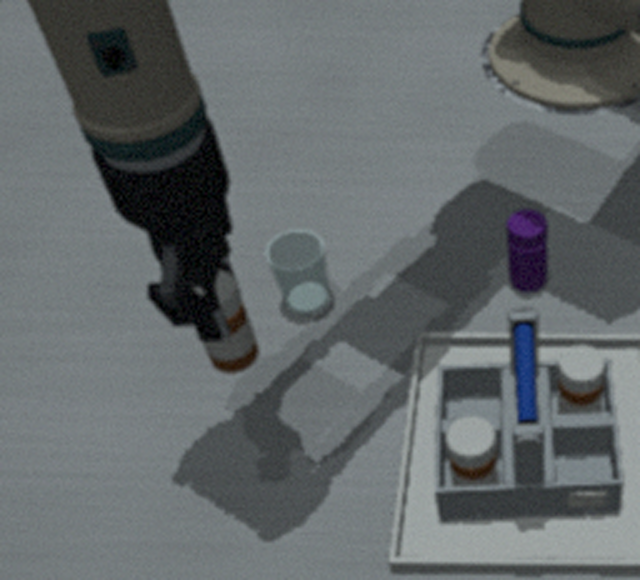

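The jar is held upright, its base at (232,360). I'll carry it over cell2.

>>> apply_moves --moves '[0.03, 0.014, 0, 0, 0, 0, 0, 0.03, 0.025, 0, 0.001, 0, 0, 0, 0.03, 0.031, 0, 0.001, -0.001, -0.001, 0, 0.03, 0.031, 0.001, 0.001, -0.001, -0.001, 0, 0.03, 0.031, 0, 0.001, -0.001, 0, 0, 0.03, 0.026, 0, 0.001, -0.001, 0, 0, 0.03, 0.016, 0, 0, 0, 0, 0, 0.03, 0.008, 0, 0, 0, 0, 0]'

```text
clock: 5.58
position: [0.5497, -0.07, 0.1407]
ee_rot: [-0.01, 0.682, 0.732, -0.002]
contact_force: [0.3, 0.0, -0.5]
width: 0.0369
```

```bash
python3 go.py .5587 -.0804 .115 94.5 4
```

```text
t 5.58 pos [ 0.5497 -0.07    0.1407] angx 94.05 tilt 1.16 w 0.0369 F [ 0.3  0.  -0.5] q [-0.26  0.32  1.68  0.01  1.16 -0.33]
row mm [-2.81  2.13  6.38] rad [-0.0042 -0.0028 -0.0019]
```

>>> apply_moves --moves '[0.03, -0.005, 0.004, 0, -0.008, -0.006, -0.004, 0.03, -0.003, 0.003, 0, -0.006, -0.004, -0.003, 0.03, -0.002, 0.002, 0, 0, 0, 0, 0.03, 0, 0, 0, 0, 0, 0, 0.03, 0, 0, 0, 0, 0, 0, 0.03, 0, 0, 0, 0, 0, 0, 0.03, 0, 0, 0, 0, 0, 0, 0.03, 0, 0, 0, 0, 0, 0]'

```text
clock: 6.25
position: [0.559, -0.0819, 0.1378]
ee_rot: [-0.002, 0.679, 0.734, -0.002]
contact_force: [-0.0, -0.1, -0.5]
width: 0.0372
```

```bash
python3 go.py .5587 -.0804 .06 94.5 4
```

```text
t 6.25 pos [ 0.559  -0.0819  0.1378] angx 94.42 tilt 0.34 w 0.0372 F [-0.  -0.1 -0.5] q [-0.27  0.33  1.67 -0.    1.15 -0.34]
row mm [ 0.38  0.02 19.45] rad [-0.0015  0.     -0.0003]
```

Run:
```python
from rig import imaging; from h import *
d=imaging.get_image("scene")
cv2.imwrite("pics/s3.png",cv2.resize(d["image"][130:292,130:310,::-1],(660,594),interpolation=cv2.INTER_CUBIC))
```

```text
(no output)
```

View pics/s3.png

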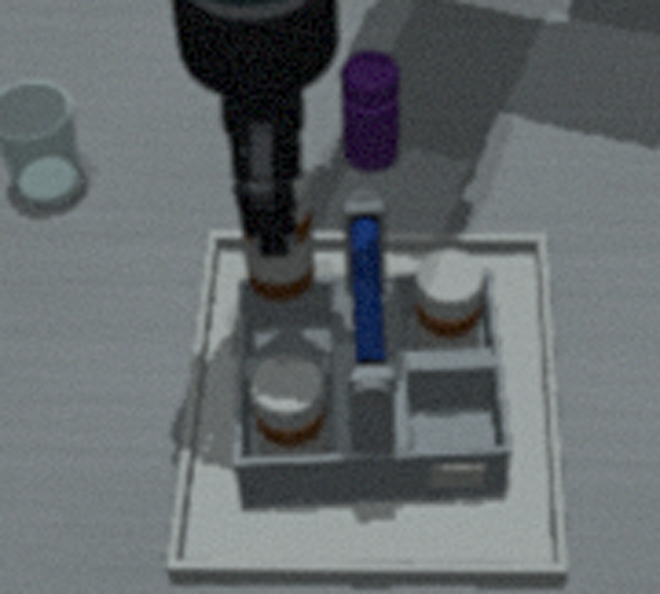

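The jar base at (281,285) is over cell2, so I descend.

>>> apply_moves --moves '[0.03, 0.001, 0, 0.006, -0.003, 0, 0, 0.03, 0.0005, 0, 0.009, -0.002, 0, 0, 0.03, 0, 0, 0.01, 0, 0, 0, 0.03, 0, 0, 0.01, 0, 0, 0, 0.03, 0, 0, 0.01, 0, 0, 0, 0.03, 0, 0, 0.006, 0, 0, 0, 0.03, 0, 0, 0.004, 0, 0, 0, 0.03, 0, 0, 0, 0, 0, 0]'

```text
clock: 6.97
position: [0.557, -0.0798, 0.0757]
ee_rot: [-0.001, 0.679, 0.734, -0.001]
contact_force: [0.1, 0.8, -0.9]
width: 0.037
```

```bash
python3 go.py .5587 -.0804 .0547 94.5 4
```

```text
t 6.97 pos [ 0.557  -0.0798  0.0757] angx 94.42 tilt 0.19 w 0.0370 F [ 0.1  0.8 -0.9] q [-0.27  0.39  1.76 -0.    1.   -0.34]
row mm [-0.2   0.41  5.26] rad [-0.0008 -0.0003 -0.0003]
```

>>> apply_moves --moves '[0.03, 0, 0.001, 0.004, 0, 0, 0, 0.03, 0, 0.001, 0.004, 0, 0, 0, 0.03, 0, 0, 0.003, 0, 0, 0, 0.03, 0, 0, 0.003, 0, 0, 0, 0.03, 0, 0, 0.002, 0, 0, 0, 0.03, 0, 0, 0.002, 0, 0, 0, 0.03, 0, 0, 0, 0, 0, 0, 0.03, 0, 0, 0, 0, 0, 0]'

```text
clock: 7.63
position: [0.5603, -0.0797, 0.0566]
ee_rot: [-0.0, 0.679, 0.734, -0.0]
contact_force: [0.6, -0.4, 0.1]
width: 0.037
```

```bash
python3 go.py .5587 -.0804 .0547 94.5 4
```

```text
t 7.63 pos [ 0.5603 -0.0797  0.0566] angx 94.43 tilt 0.05 w 0.0370 F [ 0.6 -0.4  0.1] q [-0.26  0.41  1.77 -0.    0.96 -0.34]
row mm [-0.13 -0.42  0.48] rad [-0.0002 -0.0001 -0.0003]
```

>>> apply_moves --moves '[0.03, 0, 0, 0.001, 0, 0, 0, 0.03, 0, 0, 0.001, 0, 0, 0, 0.03, 0, 0, 0.0005, 0, 0, 0, 0.03, 0, 0, 0, 0, 0, 0, 0.03, 0, 0, 0, 0, 0, 0, 0.03, 0, 0, 0, 0, 0, 0, 0.03, 0, 0, 0, 0, 0, 0, 0.03, 0, 0, 0, 0, 0, 0]'

```text
clock: 8.3
position: [0.5609, -0.0799, 0.0548]
ee_rot: [0.0, 0.679, 0.734, 0.0]
contact_force: [-0.2, 0.2, -0.8]
width: 0.0371
```

```bash
python3 go.py .5587 -.0804 .0547 94.5 4
```

```text
t 8.30 pos [ 0.5609 -0.0799  0.0548] angx 94.43 tilt 0.05 w 0.0371 F [-0.2  0.2 -0.8] q [-0.26  0.42  1.77 -0.    0.95 -0.34]
row mm [-0.07 -0.56  0.03] rad [ 0.0002  0.0001 -0.0003]
```

>>> apply_moves --moves '[0.03, 0, -0.0005, 0.001, 0, 0, 0, 0.03, 0, 0, 0.001, 0, 0, 0, 0.03, 0, 0, 0.0005, 0, 0, 0, 0.03, 0, 0, 0, 0, 0, 0, 0.03, 0, 0, 0, 0, 0, 0, 0.03, 0, 0, 0, 0, 0, 0, 0.03, 0, 0, 0, 0, 0, 0, 0.03, 0, 0, 0, 0, 0, 0]'

```text
clock: 8.97
position: [0.561, -0.0801, 0.0547]
ee_rot: [0.001, 0.679, 0.734, 0.001]
contact_force: [-0.0, 0.9, 1.3]
width: 0.0368
```

It's seated: z stopped at 0.0547 and the force turned positive. I'll release with a small opening and then rise.

>>> apply_moves --moves '[0.048, 0, 0, 0, 0, 0, 0, 0.048, 0, 0, 0, 0, 0, 0, 0.048, 0, 0, 0, 0, 0, 0, 0.048, 0, 0, 0, 0, 0, 0, 0.048, 0, 0, -0.005, 0, 0, 0, 0.048, 0, 0, -0.012, 0, 0, 0, 0.048, 0, 0, -0.02, 0, 0, 0, 0.048, 0, 0, -0.02, 0, 0, 0]'

```text
clock: 9.63
position: [0.5575, -0.0792, 0.109]
ee_rot: [-0.003, 0.679, 0.734, -0.002]
contact_force: [0.7, -0.4, -0.0]
width: 0.048
```

>>> apply_moves --moves '[0.048, 0, 0, -0.02, 0, 0, 0, 0.048, 0, 0, -0.02, 0, 0, 0, 0.048, 0, 0, -0.02, 0, 0, 0, 0.048, 0, 0, -0.02, 0, 0, 0, 0.062, 0, 0, -0.015, 0, 0, 0, 0.062, 0, 0, 0, 0, 0, 0, 0.062, 0, 0, 0, 0, 0, 0, 0.062, 0, 0, 0, 0, 0, 0]'

```text
clock: 10.3
position: [0.5597, -0.0797, 0.2152]
ee_rot: [0.001, 0.679, 0.734, 0.0]
contact_force: [0.4, 0.5, -1.0]
width: 0.0621
```

```bash
python3 go.py .419 .337 .19 94.5 16;python3 - <<'E'
from rig import imaging; from h import *
d=imaging.get_image("scene")
cv2.imwrite("pics/s4.png",cv2.resize(d["image"][130:292,130:310,::-1],(660,594),interpolation=cv2.INTER_CUBIC))
E
```

```text
t 10.30 pos [ 0.5597 -0.0797  0.2152] angx 94.44 tilt 0.12 w 0.0621 F [ 0.4  0.5 -1. ] q [-0.26  0.27  1.55 -0.    1.32 -0.34]
row mm [26.65 -6.74  1.56] rad [ 0.0001  0.     -0.0001]
```

View pics/s4.png

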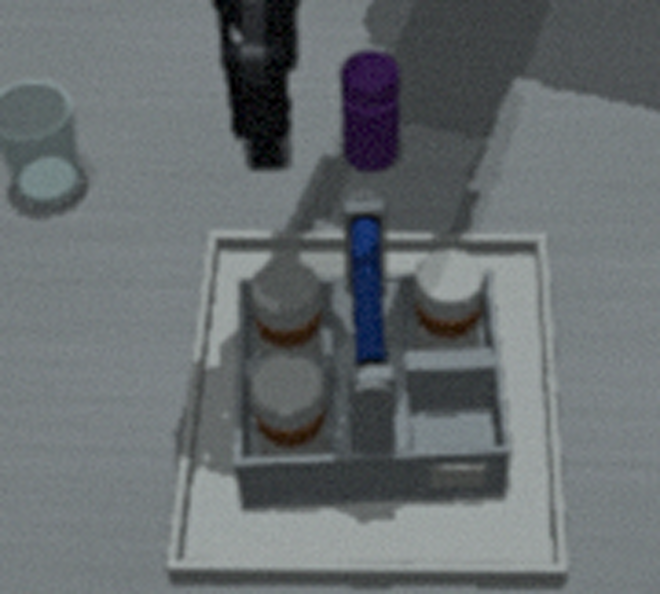

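Jar 1 is seated upright at (288,300). On to the left jar.

>>> apply_moves --moves '[0.062, 0.014, -0.004, 0, 0, 0, 0, 0.062, 0.027, -0.007, 0, 0, 0, 0, 0.062, 0.032, -0.008, 0, 0, 0, 0, 0.062, 0.032, -0.008, 0, 0, 0, 0, 0.062, 0.032, -0.008, 0, 0, 0, 0, 0.062, 0.032, -0.008, 0, 0, 0, 0, 0.062, 0.032, -0.008, 0, 0, 0, 0, 0.062, 0.032, -0.008, 0, 0, 0, 0]'

```text
clock: 11.02
position: [0.4736, 0.1554, 0.2041]
ee_rot: [-0.007, 0.684, 0.73, -0.006]
contact_force: [0.3, -0.5, -0.3]
width: 0.0623
```

```bash
python3 go.py .419 .337 .15 94.5 8
```

```text
t 11.02 pos [0.4736 0.1554 0.2041] angx 93.73 tilt 1.09 w 0.0623 F [ 0.3 -0.5 -0.3] q [0.17 0.19 1.69 0.   1.28 0.11]
row mm [23.12 -5.13  6.84] rad [-0.0024 -0.0002 -0.0017]
```

>>> apply_moves --moves '[0.062, 0.026, -0.006, 0.008, -0.004, 0, -0.002, 0.062, 0.028, -0.005, 0.008, -0.004, 0, -0.002, 0.062, 0.028, -0.005, 0.008, -0.004, 0, -0.002, 0.062, 0.026, -0.004, 0.008, -0.004, 0, -0.002, 0.062, 0.022, -0.004, 0.006, -0.002, 0, -0.002, 0.062, 0.018, -0.004, 0.004, 0, 0, 0, 0.062, 0.012, -0.002, 0, 0, 0, 0, 0.062, 0.005, 0, 0, 0, 0, 0]'

```text
clock: 11.68
position: [0.4113, 0.3325, 0.1518]
ee_rot: [-0.008, 0.677, 0.736, -0.008]
contact_force: [-0.3, -0.6, -0.4]
width: 0.0619
```

```bash
python3 go.py .419 .337 .10 94.5 4
```

```text
t 11.68 pos [0.4113 0.3325 0.1518] angx 94.80 tilt 1.28 w 0.0619 F [-0.3 -0.6 -0.4] q [0.54 0.27 1.72 0.01 1.17 0.45]
row mm [ 0.97  2.19 12.93] rad [-0.0056 -0.0001  0.0013]
```

>>> apply_moves --moves '[0.062, 0.002, 0.004, 0, -0.012, 0, 0.003, 0.062, 0.002, 0.003, 0, -0.008, 0, 0.002, 0.062, 0, 0.001, 0.008, 0, 0, 0, 0.062, 0, 0, 0.014, 0, 0, 0, 0.062, 0, 0, 0.014, 0, 0, 0, 0.062, 0, 0, 0.01, 0, 0, 0, 0.062, 0, 0, 0, 0, 0, 0, 0.062, 0, 0, 0, 0, 0, 0]'

```text
clock: 12.35
position: [0.4188, 0.3338, 0.1006]
ee_rot: [0.0, 0.68, 0.733, -0.002]
contact_force: [0.2, 0.8, 0.6]
width: 0.0619
```

```bash
python3 go.py .419 .337 .0475 94.5 4;python3 - <<'E'
from rig import imaging; from h import *
d=imaging.get_image("scene")
cv2.imwrite("pics/s5.png",cv2.resize(d["image"][110:230,310:470,::-1],(768,576),interpolation=cv2.INTER_CUBIC))
for X in[(.419,.337,.08),(.419,.337,0)]: print((np.array(proj(d,X))-[310,110])*4.8)
E
```

```text
t 12.35 pos [0.4188 0.3338 0.1006] angx 94.35 tilt 0.24 w 0.0619 F [0.2 0.8 0.6] q [ 0.54  0.33  1.78 -0.    1.04  0.47]
row mm [ 0.82  0.14 13.27] rad [-0.0007  0.0008 -0.0007]
[402.33092282 267.9810089 ]
[356.25938954 376.5073854 ]
```

View pics/s5.png

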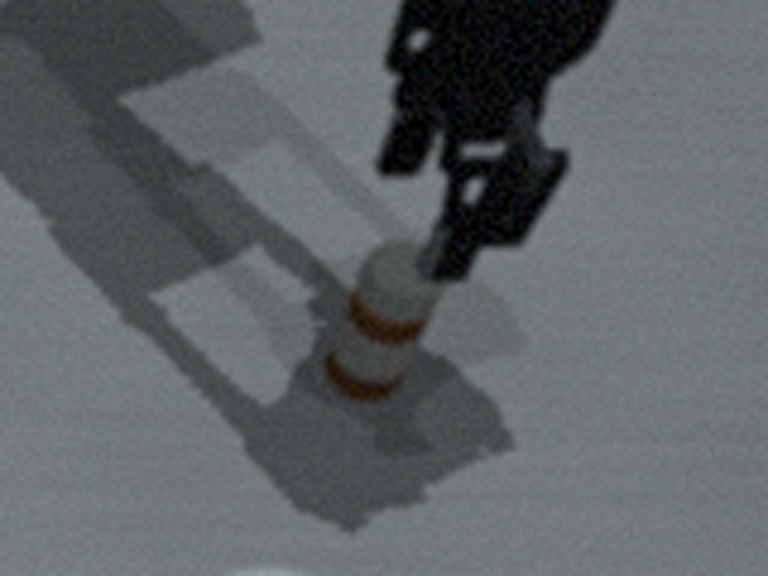

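>>> apply_moves --moves '[0.062, 0.002, 0, 0.006, 0, 0, 0, 0.062, 0.001, 0, 0.011, 0, 0, 0, 0.062, 0, 0, 0.012, 0, 0, 0, 0.062, 0, 0, 0.01, 0, 0, 0, 0.062, 0, 0, 0.006, 0, 0, 0, 0.062, 0, 0, 0.004, 0, 0, 0, 0.062, 0, 0, 0, 0, 0, 0, 0.062, 0, 0, 0, 0, 0, 0]'

```text
clock: 13.07
position: [0.4229, 0.3379, 0.0529]
ee_rot: [0.002, 0.681, 0.732, 0.003]
contact_force: [-0.4, 0.0, 0.2]
width: 0.0619
```

```bash
python3 go.py .419 .338 .0475 94.5 1;python3 - <<'E'
from rig import imaging; from h import *
d=imaging.get_image("scene")
cv2.imwrite("pics/s6.png",cv2.resize(d["image"][110:230,310:470,::-1],(768,576),interpolation=cv2.INTER_CUBIC))
E
```

```text
t 13.07 pos [0.4229 0.3379 0.0529] angx 94.18 tilt 0.39 w 0.0619 F [-0.4  0.   0.2] q [ 0.55  0.38  1.84 -0.    0.91  0.48]
row mm [ 0.38 -3.92  5.33] rad [ 0.0067 -0.0013 -0.0056]
```

View pics/s6.png

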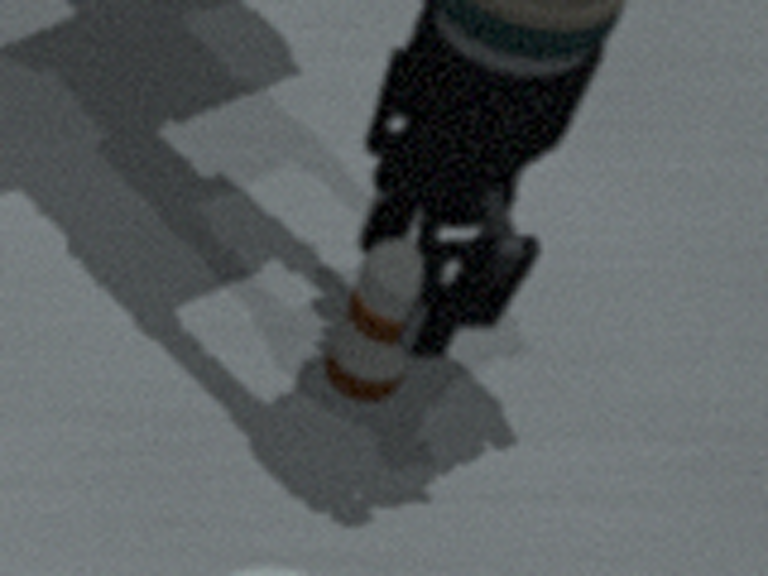

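>>> apply_moves --moves '[0.062, 0, -0.003, 0.004, 0.006, 0, -0.005, 0.062, 0, -0.001, 0.002, 0, 0, 0, 0.062, 0, 0, 0, 0, 0, 0, 0.03, 0, 0, 0, 0, 0, 0, 0.03, 0, 0, 0, 0, 0, 0, 0.03, 0, 0, 0, 0, 0, 0, 0.03, 0, 0, 0, 0, 0, 0, 0.03, 0, 0, 0, 0, 0, 0]'

```text
clock: 13.78
position: [0.4195, 0.3383, 0.0482]
ee_rot: [0.0, 0.679, 0.734, 0.002]
contact_force: [0.2, 0.0, -0.4]
width: 0.037
```

```bash
python3 go.py .419 .338 .0475 94.5 1
```

```text
t 13.78 pos [0.4195 0.3383 0.0482] angx 94.51 tilt 0.26 w 0.0370 F [ 0.2  0.  -0.4] q [0.55 0.39 1.85 0.   0.9  0.47]
row mm [-0.27 -0.56  0.65] rad [ 0.0035 -0.003   0.0002]
```

>>> apply_moves --moves '[0.03, 0, 0, -0.006, 0, 0, 0, 0.03, 0, 0, -0.014, 0.002, -0.002, 0, 0.03, 0, 0, -0.02, 0.001, -0.001, 0, 0.03, 0, 0, -0.022, 0, 0, 0, 0.03, 0, 0, -0.022, 0, 0, 0, 0.03, 0, 0, -0.022, 0, 0, 0, 0.03, 0, 0, -0.016, 0, 0, 0, 0.03, 0, 0, -0.004, 0, 0, 0]'

```text
clock: 14.45
position: [0.4171, 0.3368, 0.1791]
ee_rot: [-0.001, 0.679, 0.734, -0.004]
contact_force: [0.6, 0.5, -0.4]
width: 0.0374
```

```bash
python3 go.py .6173 .0164 .17 94.5 16;python3 - <<'E'
from rig import imaging; from h import *
d=imaging.get_image("scene")
cv2.imwrite("pics/s7.png",cv2.resize(d["image"][80:230,290:490,::-1],(768,576),interpolation=cv2.INTER_CUBIC))
E
```

```text
t 14.45 pos [0.4171 0.3368 0.1791] angx 94.50 tilt 0.45 w 0.0374 F [ 0.6  0.5 -0.4] q [ 0.55  0.26  1.67 -0.    1.23  0.47]
row mm [-20.95  10.9    0.57] rad [-0.0004  0.0002 -0.    ]
```

View pics/s7.png

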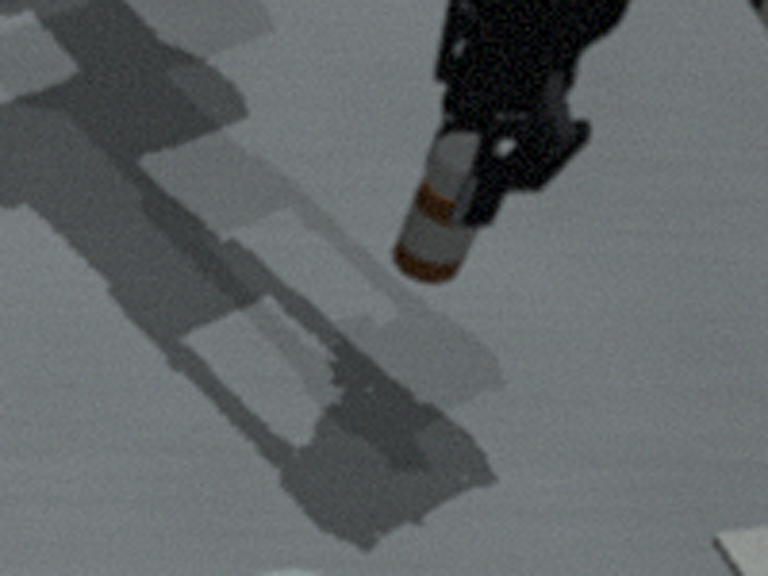

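It's lifted and held, base at (427,265). I'll carry it to cell0.

>>> apply_moves --moves '[0.03, -0.01, 0.005, 0, 0, 0, 0, 0.03, -0.018, 0.009, 0, 0, 0, 0, 0.03, -0.024, 0.012, 0, 0, 0, 0, 0.03, -0.026, 0.013, 0, 0, 0, 0, 0.03, -0.026, 0.013, 0, 0, 0, 0, 0.03, -0.026, 0.013, 0, 0, 0, 0, 0.03, -0.026, 0.013, 0, 0, 0, 0, 0.03, -0.026, 0.013, 0, 0, 0, 0]'

```text
clock: 15.17
position: [0.5195, 0.1542, 0.1691]
ee_rot: [-0.005, 0.675, 0.738, -0.011]
contact_force: [0.9, 0.2, -0.9]
width: 0.0373
```

```bash
python3 go.py .6173 .0164 .17 94.5 8
```

```text
t 15.17 pos [0.5195 0.1542 0.1691] angx 95.12 tilt 1.39 w 0.0373 F [ 0.9  0.2 -0.9] q [ 0.16  0.28  1.66 -0.01  1.23  0.08]
row mm [-18.19  10.73  -0.19] rad [-0.0029  0.0009  0.0013]
```

>>> apply_moves --moves '[0.03, -0.024, 0.014, -0.002, -0.003, 0, 0.001, 0.03, -0.024, 0.014, -0.002, -0.003, 0, 0.001, 0.03, -0.023, 0.013, -0.001, -0.003, 0.001, 0.002, 0.03, -0.021, 0.012, -0.001, -0.003, 0.001, 0.001, 0.03, -0.018, 0.01, 0, -0.003, 0.001, 0.001, 0.03, -0.013, 0.008, 0, -0.002, 0.001, 0, 0.03, -0.008, 0.005, 0, 0, 0, 0, 0.03, -0.003, 0.002, 0, 0, 0, 0]'

```text
clock: 15.83
position: [0.6078, 0.0073, 0.1603]
ee_rot: [-0.008, 0.68, 0.733, -0.013]
contact_force: [0.2, -0.1, -1.5]
width: 0.0371
```

```bash
python3 go.py .6173 .0164 .14 94.5 4
```

```text
t 15.83 pos [0.6078 0.0073 0.1603] angx 94.29 tilt 1.70 w 0.0371 F [ 0.2 -0.1 -1.5] q [-0.1   0.39  1.52 -0.01  1.26 -0.17]
row mm [2.11 2.64 5.01] rad [-0.0072  0.0016 -0.0009]
```

>>> apply_moves --moves '[0.03, 0.004, 0.004, 0, -0.014, 0.003, -0.002, 0.03, 0.003, 0.003, 0, -0.008, 0.002, -0.002, 0.03, 0.002, 0.002, 0, -0.004, 0.001, 0, 0.03, 0, 0.001, 0, 0, 0, 0, 0.03, 0, 0, 0, 0, 0, 0, 0.03, 0, 0, 0, 0, 0, 0, 0.03, 0, 0, 0, 0, 0, 0, 0.03, 0, 0, 0, 0, 0, 0]'

```text
clock: 16.5
position: [0.6148, 0.023, 0.1591]
ee_rot: [-0.003, 0.677, 0.736, -0.0]
contact_force: [0.1, -0.3, -1.3]
width: 0.0373
```

```bash
python3 go.py .6173 .0164 .10 94.5 1
python3 - <<'E'
from rig import imaging; from h import *
d=imaging.get_image("scene")
cv2.imwrite("pics/s8.png",cv2.resize(d["image"][130:292,130:310,::-1],(660,594),interpolation=cv2.INTER_CUBIC))
E
```

```text
t 16.50 pos [0.6148 0.023  0.1591] angx 94.84 tilt 0.33 w 0.0373 F [ 0.1 -0.3 -1.3] q [-0.08  0.38  1.53  0.    1.24 -0.16]
row mm [-7.05  2.22 59.05] rad [-0.0045 -0.0035  0.0059]
```

View pics/s8.png

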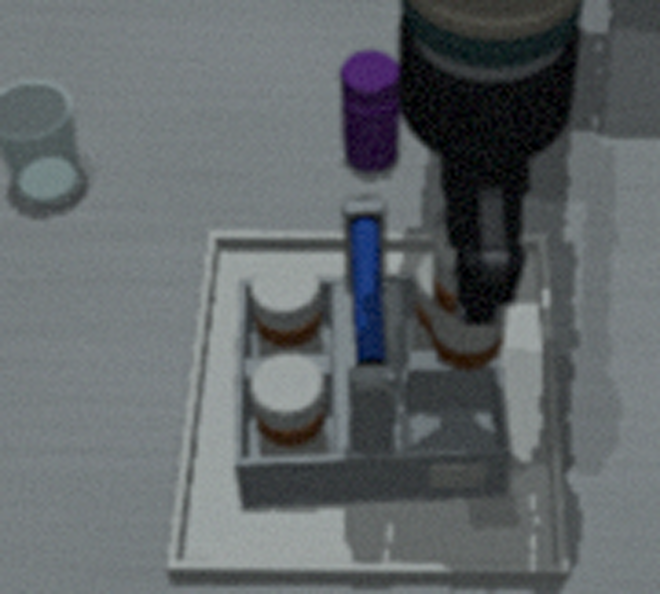

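Run:
```python
import pickle; from h import *
d=pickle.load(open("scene0.pkl","rb"))
f=lambda X:((np.array(proj(d,X))+.5-[130,130])*3.667).round(0)
print(f((.6148,.023,.111)),f((.6148,.023,.19)),f((.64,.025,.165)))
print(ray(d,130+467/3.667-.5,222.7,.111), f((.6173,.0164,.111)), f((.5587,-.0804,.008)))
```

```text
[468. 347.] [474. 252.] [476. 325.]
[0.61125668 0.02229302 0.111     ] [456. 351.] [290. 366.]
```

The jar base pixel matches the TCP, so jar and tool are aligned. I'll shift 7 mm towards the cell centre and descend.

>>> apply_moves --moves '[0.03, -0.003, 0.001, 0, -0.004, -0.003, 0.004, 0.03, -0.002, 0.001, 0, 0, 0, 0, 0.03, -0.001, 0, 0, 0, 0, 0, 0.03, 0, 0, 0.006, 0, 0, 0, 0.03, 0, 0, 0.01, 0, 0, 0, 0.03, 0, 0, 0.01, 0, 0, 0, 0.03, 0, 0, 0.006, 0, 0, 0, 0.03, 0, 0, 0, 0, 0, 0]'

```text
clock: 17.22
position: [0.6173, 0.016, 0.1237]
ee_rot: [-0.0, 0.679, 0.735, -0.0]
contact_force: [-0.0, 0.8, -1.1]
width: 0.0368
```

```bash
python3 go.py .6173 .0164 .08 94.5 1
```

```text
t 17.22 pos [0.6173 0.016  0.1237] angx 94.53 tilt 0.01 w 0.0368 F [-0.   0.8 -1.1] q [-0.09  0.41  1.57  0.    1.16 -0.17]
row mm [ 4.400e-01 -1.000e-02  4.373e+01] rad [-0.0001 -0.      0.0005]
```

>>> apply_moves --moves '[0.03, 0, 0, 0.006, 0, 0, 0, 0.03, 0, 0, 0.008, 0, 0, 0, 0.03, 0, 0, 0.008, 0, 0, 0, 0.03, 0, 0, 0.008, 0, 0, 0, 0.03, 0, 0, 0.008, 0, 0, 0, 0.03, 0, 0, 0.006, 0, 0, 0, 0.03, 0, 0, 0.003, 0, 0, 0, 0.03, 0, 0, 0, 0, 0, 0]'

```text
clock: 17.88
position: [0.6163, 0.0162, 0.0697]
ee_rot: [-0.001, 0.679, 0.735, -0.001]
contact_force: [0.8, 0.1, -0.4]
width: 0.0372
```

```bash
python3 go.py .6173 .0164 .0562 94.5 1
```

```text
t 17.88 pos [0.6163 0.0162 0.0697] angx 94.54 tilt 0.20 w 0.0372 F [ 0.8  0.1 -0.4] q [-0.09  0.46  1.64  0.    1.04 -0.17]
row mm [ 0.08  1.03 13.5 ] rad [-0.0035 -0.0007  0.0007]
```

>>> apply_moves --moves '[0.03, 0, 0, 0.003, -0.002, 0, 0, 0.03, 0, 0, 0.003, 0, 0, 0, 0.03, 0, 0, 0.002, 0, 0, 0, 0.03, 0, 0, 0.002, 0, 0, 0, 0.03, 0, 0, 0.001, 0, 0, 0, 0.03, 0, 0, 0.001, 0, 0, 0, 0.03, 0, 0, 0, 0, 0, 0, 0.03, 0, 0, 0, 0, 0, 0]'

```text
clock: 18.55
position: [0.6175, 0.0161, 0.0578]
ee_rot: [0.001, 0.679, 0.735, 0.001]
contact_force: [-0.0, 0.2, -0.9]
width: 0.0371
```

```bash
python3 go.py .6173 .0164 .0562 94.5 1
```

```text
t 18.55 pos [0.6175 0.0161 0.0578] angx 94.54 tilt 0.10 w 0.0371 F [-0.   0.2 -0.9] q [-0.09  0.48  1.65  0.    1.01 -0.17]
row mm [ 0.27 -0.22  1.57] rad [ 0.0018 -0.0002  0.0008]
```

>>> apply_moves --moves '[0.03, 0, 0, 0.001, 0, 0, 0, 0.03, 0, 0, 0.001, 0, 0, 0, 0.03, 0, 0, 0.001, 0, 0, 0, 0.03, 0, 0, 0.0005, 0, 0, 0, 0.03, 0, 0, 0, 0, 0, 0, 0.03, 0, 0, 0, 0, 0, 0, 0.03, 0, 0, 0, 0, 0, 0, 0.03, 0, 0, 0, 0, 0, 0]'

```text
clock: 19.22
position: [0.6181, 0.0161, 0.0561]
ee_rot: [0.001, 0.678, 0.735, 0.001]
contact_force: [-1.5, 0.5, 1.4]
width: 0.0369
```

Seated (z at the expected 0.056, upward force). I'll release and rise.

>>> apply_moves --moves '[0.048, 0, 0, 0, 0, 0, 0, 0.048, 0, 0, 0, 0, 0, 0, 0.048, 0, 0, 0, 0, 0, 0, 0.048, 0, 0, 0, 0, 0, 0, 0.048, 0, 0, -0.005, 0, 0, 0, 0.048, 0, 0, -0.012, 0, 0, 0, 0.048, 0, 0, -0.02, 0, 0, 0, 0.048, 0, 0, -0.02, 0, 0, 0]'

```text
clock: 19.88
position: [0.6148, 0.0163, 0.1104]
ee_rot: [-0.003, 0.679, 0.735, -0.002]
contact_force: [-0.3, 0.7, 0.1]
width: 0.0478
```

>>> apply_moves --moves '[0.048, 0, 0, -0.02, 0, 0, 0, 0.048, 0, 0, -0.02, 0, 0, 0, 0.048, 0, 0, -0.02, 0, 0, 0, 0.048, 0, 0, -0.02, 0, 0, 0, 0.05, 0, 0, -0.012, 0, 0, 0, 0.05, 0, 0, 0, 0, 0, 0, 0.05, 0, 0, 0, 0, 0, 0, 0.05, 0, 0, 0, 0, 0, 0]'

```text
clock: 20.55
position: [0.6172, 0.0161, 0.2143]
ee_rot: [0.002, 0.678, 0.735, 0.002]
contact_force: [-0.4, -0.3, 0.2]
width: 0.0503
```

```bash
python3 go.py .588 -.032 .2 4.5 16;python3 - <<'E'
from rig import imaging; from h import *
import pickle
o=[]
for n,c in(("scene",(232,230)),("top",(270,160))):
    d=imaging.get_image(n); pickle.dump(d,open(n+"2.pkl","wb"))
    o.append(cv2.resize(d["image"][c[1]-60:c[1]+60,c[0]-60:c[0]+60,::-1],(400,400),interpolation=cv2.INTER_CUBIC))
cv2.imwrite("pics/g2.png",np.hstack(o))
E
```

```text
t 20.55 pos [0.6172 0.0161 0.2143] angx 94.55 tilt 0.26 w 0.0503 F [-0.4 -0.3  0.2] q [-0.09  0.35  1.44  0.    1.35 -0.17]
row mm [-3.88  0.43  0.89] rad [ 0.0002 -0.0002  0.0982]
```

View pics/g2.png

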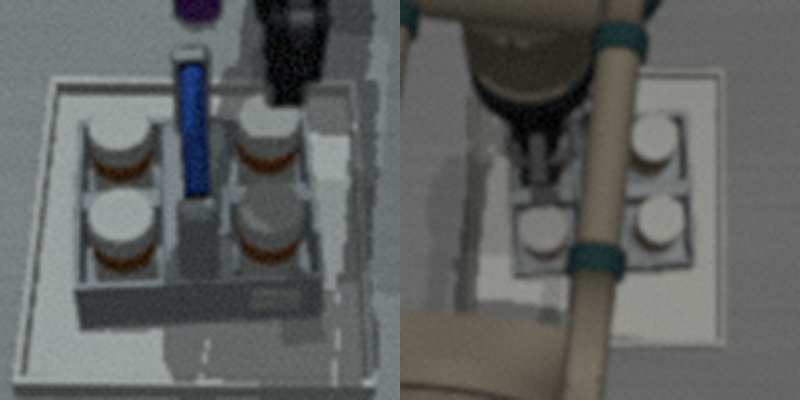

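All four jars are upright in their cells. Next I rotate and move over the handle.

>>> apply_moves --moves '[0.05, -0.004, 0, 0, 0, 0, 0.1, 0.05, -0.004, 0, 0, 0, 0, 0.1, 0.05, -0.004, 0, 0, 0, 0, 0.1, 0.05, -0.004, 0, 0, 0, 0, 0.1, 0.05, -0.004, 0, 0, 0, 0, 0.1, 0.05, -0.004, 0, 0, 0, 0, 0.1, 0.05, -0.004, 0, 0, 0, 0, 0.1, 0.05, -0.004, 0, 0, 0, 0, 0.1]'

```text
clock: 21.32
position: [0.6027, -0.0136, 0.202]
ee_rot: [-0.005, 0.918, 0.396, -0.007]
contact_force: [-0.4, -0.5, 0.9]
width: 0.0501
```

>>> apply_moves --moves '[0.05, -0.004, 0, 0, 0, 0, 0.1, 0.05, -0.004, 0, 0, 0, 0, 0.1, 0.05, -0.004, 0, 0, 0, 0, 0.1, 0.05, -0.004, 0, 0, 0, 0, 0.1, 0.05, -0.004, 0, 0, 0, 0, 0.1, 0.05, -0.003, 0, 0, 0, 0, 0.07, 0.05, -0.001, 0, 0, 0, 0, 0.02, 0.05, 0, 0, 0, 0, 0, 0]'

```text
clock: 21.98
position: [0.5757, -0.0266, 0.1911]
ee_rot: [-0.005, 0.995, 0.095, -0.019]
contact_force: [0.1, 0.3, 0.9]
width: 0.0502
```

```bash
python3 go.py .588 -.032 .15 4.5 1;python3 - <<'E'
import pickle; from h import *
for k in"02":
    d=pickle.load(open(f"scene{k}.pkl","rb")); im=d["image"].astype(int)
    m=(im[...,2]>1.6*im[...,0])&(im[...,2]>1.3*im[...,1]); m[:150]=0;m[300:]=0
    ys,xs=np.nonzero(m);print(xs.mean(),ys.mean(),len(xs),ys.min(),ys.max(),np.polyfit(ys,xs,1))
E
```

```text
t 21.98 pos [ 0.5757 -0.0266  0.1911] angx 10.92 tilt 2.26 w 0.0502 F [0.1 0.3 0.9] q [-0.17  0.32  1.54 -0.    1.32  1.21]
row mm [12.53  8.19 40.55] rad [-0.0112  0.0379  0.1118]
235.3682719546742 203.89801699716713 353 154 234 [  0.47549232 138.41633102]
241.13232104121474 195.72668112798266 461 150 234 [-3.79097912e-02  2.48552279e+02]
```

>>> apply_moves --moves '[0.05, 0.004, 0.003, 0, -0.006, 0.02, 0.05, 0.05, 0.004, 0.003, 0, -0.004, 0.012, 0.04, 0.05, 0.003, 0.002, 0, 0, 0.006, 0.02, 0.05, 0, 0, 0, 0, 0, 0, 0.05, 0, 0, 0, 0, 0, 0, 0.05, 0, 0, 0, 0, 0, 0, 0.05, 0, 0, 0, 0, 0, 0, 0.05, 0, 0, 0, 0, 0, 0]'

```text
clock: 22.65
position: [0.5873, -0.0322, 0.1872]
ee_rot: [-0.002, 0.999, 0.043, -0.002]
contact_force: [0.1, 0.0, -0.6]
width: 0.0505
```

```bash
python3 go.py .588 -.032 .15 4.5 1;python3 - <<'E'
import pickle; from h import *
from rig import imaging
pickle.dump(imaging.get_image("scene"),open("scene3.pkl","wb"))
for k in"0 2 3".split():
    d=pickle.load(open(f"scene{k}.pkl","rb")); im=d["image"].astype(int)
    m=(im[...,2]>1.6*im[...,0])&(im[...,2]>1.3*im[...,1])&(im[...,1]>im[...,0]); m[:178]=0;m[300:]=0
    ys,xs=np.nonzero(m);print(xs.mean(),ys.mean(),len(xs),ys.min(),ys.max(),np.polyfit(ys,xs,1))
cv2.imwrite("pics/s9.png",cv2.resize(d["image"][130:292,130:310,::-1],(660,594),interpolation=cv2.INTER_CUBIC))
E
```

```text
t 22.65 pos [ 0.5873 -0.0322  0.1872] angx 4.89 tilt 0.34 w 0.0505 F [ 0.1  0.  -0.6] q [-0.17  0.33  1.54  0.    1.28  1.31]
row mm [ 0.87 -0.06 37.22] rad [-0.0035  0.0048  0.0069]
235.98730158730157 208.83174603174604 315 189 234 [ 1.04658201 17.42775331]
237.98529411764707 206.98823529411766 340 179 234 [ 0.67974938 97.28516918]
235.628125 208.2 320 178 234 [ 1.01491545 24.32272756]
```

View pics/s9.png

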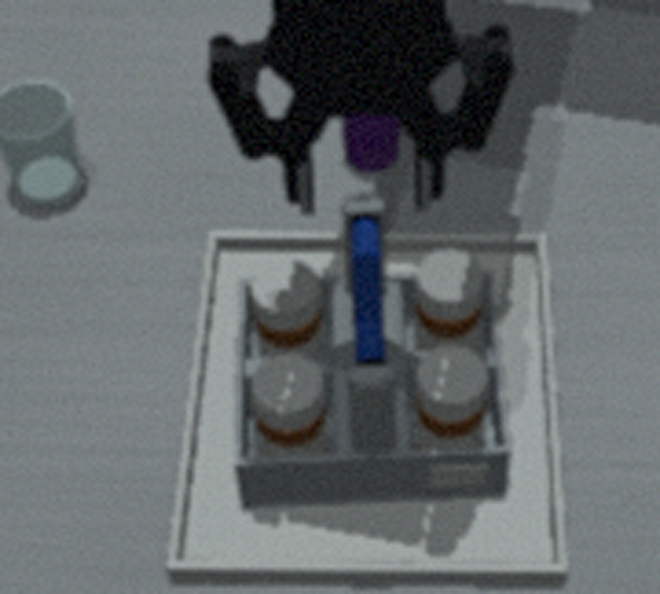

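The gripper straddles the blue bar symmetrically: fingers at columns 305 and 430, bar at 367. I descend.

>>> apply_moves --moves '[0.05, 0, 0, 0.006, -0.002, 0.003, 0.004, 0.05, 0, 0, 0.012, -0.001, 0.001, 0.002, 0.05, 0, 0, 0.014, 0, 0, 0, 0.05, 0, 0, 0.014, 0, 0, 0, 0.05, 0, 0, 0.012, 0, 0, 0, 0.05, 0, 0, 0.006, 0, 0, 0, 0.05, 0, 0, 0, 0, 0, 0, 0.05, 0, 0, 0, 0, 0, 0]'

```text
clock: 23.37
position: [0.5873, -0.0318, 0.1199]
ee_rot: [0.0, 0.999, 0.04, 0.001]
contact_force: [0.5, 0.4, -0.6]
width: 0.0498
```

```bash
python3 go.py .588 -.032 .0945 4.5 1
```

```text
t 23.37 pos [ 0.5873 -0.0318  0.1199] angx 4.56 tilt 0.11 w 0.0498 F [ 0.5  0.4 -0.6] q [-0.17  0.38  1.65  0.    1.12  1.32]
row mm [ 0.59  0.26 25.41] rad [ 0.0004 -0.0018  0.0011]
```

>>> apply_moves --moves '[0.05, 0, 0, 0.004, 0, 0, 0, 0.05, 0, 0, 0.006, 0, 0, 0, 0.05, 0, 0, 0.006, 0, 0, 0, 0.05, 0, 0, 0.004, 0, 0, 0, 0.05, 0, 0, 0.003, 0, 0, 0, 0.05, 0, 0, 0, 0, 0, 0, 0.05, 0, 0, 0, 0, 0, 0, 0.05, 0, 0, 0, 0, 0, 0]'

```text
clock: 24.03
position: [0.589, -0.032, 0.0967]
ee_rot: [0.001, 0.999, 0.04, 0.003]
contact_force: [0.6, -0.3, -0.4]
width: 0.05
```

```bash
python3 go.py .588 -.032 .0945 4.5 1
```

```text
t 24.03 pos [ 0.589  -0.032   0.0967] angx 4.57 tilt 0.36 w 0.0500 F [ 0.6 -0.3 -0.4] q [-0.17  0.4   1.68  0.    1.06  1.32]
row mm [-1.04 -0.12  2.23] rad [ 0.0015 -0.0061  0.0012]
```

Now I fine-adjust, then close firmly.

>>> apply_moves --moves '[0.05, -0.001, 0, 0.002, 0.001, -0.006, 0, 0.05, 0, 0, 0, 0, 0, 0, 0.01, 0, 0, 0, 0, 0, 0, 0.01, 0, 0, 0, 0, 0, 0, 0.01, 0, 0, 0, 0, 0, 0, 0.01, 0, 0, 0, 0, 0, 0, 0.01, 0, 0, 0, 0, 0, 0, 0.01, 0, 0, 0, 0, 0, 0]' --newtons 90

```text
clock: 24.7
position: [0.5886, -0.032, 0.0955]
ee_rot: [0.0, 0.999, 0.04, 0.001]
contact_force: [0.4, 1.0, 0.3]
width: 0.0133
```

>>> apply_moves --moves '[0.005, 0, 0, 0, 0, 0, 0, 0.005, 0, 0, 0, 0, 0, 0, 0.005, 0, 0, 0, 0, 0, 0, 0.005, 0, 0, 0, 0, 0, 0, 0.005, 0, 0, 0, 0, 0, 0, 0.005, 0, 0, 0, 0, 0, 0, 0.005, 0, 0, 0, 0, 0, 0, 0.005, 0, 0, 0, 0, 0, 0]'

```text
clock: 25.37
position: [0.5886, -0.032, 0.0955]
ee_rot: [0.0, 0.999, 0.04, 0.001]
contact_force: [-0.3, -1.1, 0.3]
width: 0.0133
```

```bash
python3 go.py .588 -.032 .0945 4.5 1;python3 - <<'E'
from rig import imaging; from h import *
d=imaging.get_image("scene")
cv2.imwrite("pics/s10.png",cv2.resize(d["image"][130:292,130:310,::-1],(660,594),interpolation=cv2.INTER_CUBIC))
E
```

```text
t 25.37 pos [ 0.5886 -0.032   0.0955] angx 4.56 tilt 0.08 w 0.0133 F [-0.3 -1.1  0.3] q [-0.17  0.4   1.68 -0.    1.06  1.32]
row mm [-0.56 -0.05  1.05] rad [ 0.0004 -0.0013  0.0011]
```

View pics/s10.png

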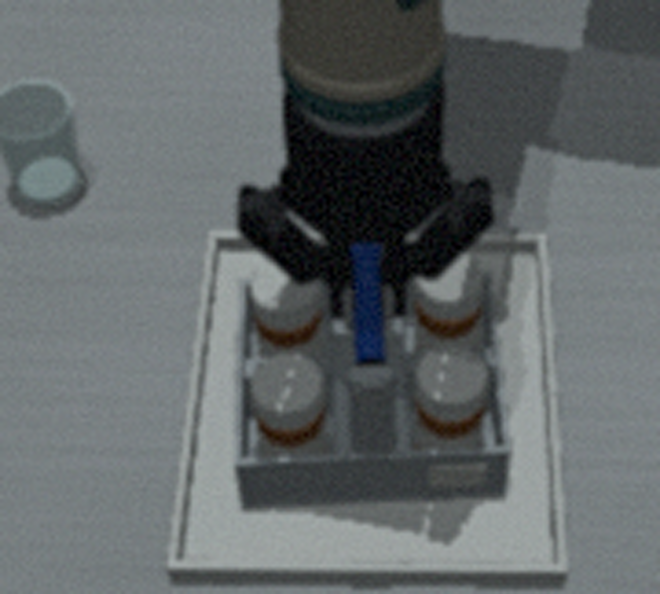

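The grip holds on the bar (13 mm, consistent with the pads' compliance under 90 N). Slow lift now.

>>> apply_moves --moves '[0.005, 0, 0, -0.002, 0, 0, 0, 0.005, 0, 0, -0.003, 0, 0, 0, 0.005, 0, 0, -0.004, 0, 0, 0, 0.005, 0, 0, -0.005, 0, 0, 0, 0.005, 0, 0, -0.005, 0, 0, 0, 0.005, 0, 0, -0.004, 0, 0, 0, 0.005, 0, 0, -0.003, 0, 0, 0, 0.005, 0, 0, 0, 0, 0, 0]'

```text
clock: 26.08
position: [0.5842, -0.0314, 0.1189]
ee_rot: [-0.001, 0.999, 0.04, -0.005]
contact_force: [-0.1, 0.5, -7.0]
width: 0.0138
```

```bash
python3 go.py .5886 -.032 .1955 4.56 1;python3 - <<'E'
from rig import imaging; from h import *
d=imaging.get_image("scene")
cv2.imwrite("pics/s11.png",cv2.resize(d["image"][130:292,130:310,::-1],(660,594),interpolation=cv2.INTER_CUBIC))
E
```

```text
t 26.08 pos [ 0.5842 -0.0314  0.1189] angx 4.57 tilt 0.62 w 0.0138 F [-0.1  0.5 -7. ] q [-0.17  0.38  1.65 -0.    1.13  1.32]
row mm [  3.55   0.76 -76.64] rad [-0.0022  0.0105  0.0001]
```

View pics/s11.png

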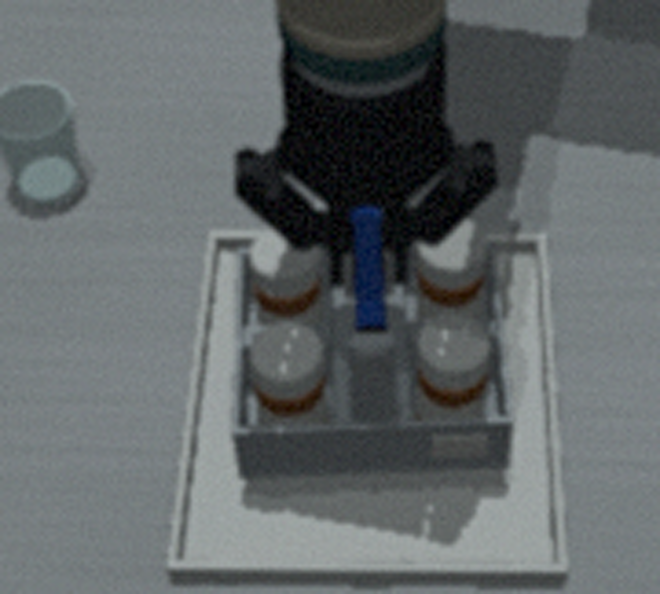

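The carrier is airborne with its full 7 N weight carried. I continue up, correcting x drift and tilt.

>>> apply_moves --moves '[0.005, 0.001, 0, -0.003, 0, 0.003, 0, 0.005, 0.001, 0, -0.005, 0, 0.003, 0, 0.005, 0.001, 0, -0.006, 0, 0.002, 0, 0.005, 0.001, 0, -0.006, 0, 0.002, 0, 0.005, 0, 0, -0.006, 0, 0.001, 0, 0.005, 0, 0, -0.005, 0, 0, 0, 0.005, 0, 0, -0.003, 0, 0, 0, 0.005, 0, 0, 0, 0, 0, 0]'

```text
clock: 26.8
position: [0.5886, -0.0311, 0.1567]
ee_rot: [-0.001, 0.999, 0.04, 0.001]
contact_force: [-0.8, 0.1, -6.5]
width: 0.0135
```

```bash
python3 go.py .5886 -.032 .1955 4.56 1
```

```text
t 26.80 pos [ 0.5886 -0.0311  0.1567] angx 4.56 tilt 0.16 w 0.0135 F [-0.8  0.1 -6.5] q [-0.17  0.35  1.59  0.    1.2   1.32]
row mm [ 3.000e-02  7.900e-01 -3.884e+01] rad [-0.0021 -0.0019  0.0001]
```

>>> apply_moves --moves '[0.005, 0, 0.001, -0.003, -0.001, 0, 0, 0.005, 0.001, 0, -0.005, -0.001, 0.001, 0, 0.005, 0.001, 0, -0.006, 0, 0.002, 0, 0.005, 0.001, 0, -0.006, 0, 0.002, 0, 0.005, 0, 0, -0.006, 0, 0.001, 0, 0.005, 0, 0, -0.005, 0, 0, 0, 0.005, 0, 0, -0.003, 0, 0, 0, 0.005, 0, 0, 0, 0, 0, 0]'

```text
clock: 27.47
position: [0.5914, -0.0319, 0.1943]
ee_rot: [-0.0, 0.999, 0.04, 0.004]
contact_force: [0.7, 0.1, -6.7]
width: 0.0135
```

```bash
python3 go.py .5886 -.032 .1955 4.56 1
```

```text
t 27.47 pos [ 0.5914 -0.0319  0.1943] angx 4.57 tilt 0.44 w 0.0135 F [ 0.7  0.1 -6.7] q [-0.17  0.32  1.53  0.    1.28  1.32]
row mm [-2.79 -0.13 -1.26] rad [-0.0001 -0.0078  0.0002]
```

>>> apply_moves --moves '[0.005, -0.001, 0, -0.002, 0, -0.004, 0, 0.005, -0.001, 0, -0.001, 0, -0.002, 0, 0.005, 0, 0, 0, 0, 0, 0, 0.005, 0, 0, 0, 0, 0, 0, 0.005, 0, 0, 0, 0, 0, 0, 0.005, 0, 0, 0, 0, 0, 0, 0.005, 0, 0, 0, 0, 0, 0, 0.005, 0, 0, 0, 0, 0, 0]'

```text
clock: 28.13
position: [0.5883, -0.032, 0.1965]
ee_rot: [-0.0, 0.999, 0.04, -0.001]
contact_force: [0.1, -0.1, -7.1]
width: 0.0136
```

>>> apply_moves --moves '[0.005, 0, 0, 0, 0, 0, 0, 0.005, 0, 0, 0, 0, 0, 0, 0.005, 0, 0, 0, 0, 0, 0, 0.005, 0, 0, 0, 0, 0, 0, 0.005, 0, 0, 0, 0, 0, 0, 0.005, 0, 0, 0, 0, 0, 0, 0.005, 0, 0, 0, 0, 0, 0, 0.005, 0, 0, 0, 0, 0, 0]'

```text
clock: 28.8
position: [0.5882, -0.032, 0.1962]
ee_rot: [-0.0, 0.999, 0.04, -0.001]
contact_force: [-0.7, 0.5, -6.5]
width: 0.0131
```

```bash
python3 go.py .5886 -.032 .1975 4.56 1;python3 - <<'E'
from rig import imaging,manip; from h import *
print(manip.get_state()["qd"].round(4))
o=[]
for n,c in(("scene",(220,215)),("top",(270,160))):
    d=imaging.get_image(n); W=cloud(d)
    o.append(cv2.resize(d["image"][c[1]-90:c[1]+90,c[0]-90:c[0]+90,::-1],(400,400),interpolation=cv2.INTER_CUBIC))
    im=d["image"].astype(int); m=(im[...,2]>1.6*im[...,0])&(im[...,2]>1.3*im[...,1])&(im[...,1]>im[...,0])&(W[...,2]>.17)&(W[...,2]<.26)&(abs(W[...,0]-.59)<.1)&(abs(W[...,1])<.1)
    P=W[m]; print(n,len(P)); 
    if len(P)>5: print(np.median(P,0),np.polyfit(P[:,0],P[:,2],1),np.polyfit(P[:,0],P[:,1],1))
    roi=(abs(W[...,0]-.59)<.075)&(abs(W[...,1]+.032)<.085)&(im.min(2)>.75*im.max(2))&(im.min(2)>75)
    h=W[...,2][roi&(W[...,2]>.14)&(W[...,2]<.2)]; print(len(h),np.percentile(h,[50,95]) if len(h) else 0)
    for sx in(1,-1):
      for sy in(1,-1):
        q=roi&(W[...,2]>.17)&(W[...,2]<.20)&(sx*(W[...,0]-.59)>0)&(sy*(W[...,1]+.032)>.02)
        if q.sum()>5: print(sx,sy,q.sum(),np.median(W[q],0).round(4),np.percentile(W[q][:,2],80).round(4))
cv2.imwrite("pics/fin.png",np.hstack(o))
E
```

```text
t 28.80 pos [ 0.5882 -0.032   0.1962] angx 4.57 tilt 0.10 w 0.0131 F [-0.7  0.5 -6.5] q [-0.17  0.32  1.53  0.    1.29  1.32]
row mm [ 0.34  0.06 -1.26] rad [-0.0008  0.0016  0.0001]
[ 0.0024  0.0008  0.0008 -0.     -0.0013  0.0202]
scene 349
[ 0.59480894 -0.03028828  0.22342805] [0.03370383 0.2061469 ] [ 0.0539806  -0.06233788]
1546 [0.18951686 0.19172052]
1 1 282 [0.6188 0.0145 0.1901] 0.191
1 -1 292 [ 0.6263 -0.0724  0.1903] 0.1912
-1 1 211 [0.5541 0.0139 0.1903] 0.1911
-1 -1 217 [ 0.5628 -0.0809  0.1907] 0.1914
top 76
[ 0.55505864 -0.03521405  0.22101343] [-0.06718202  0.25830953] [ 0.06590969 -0.07148335]
539 [0.18611456 0.19061913]
1 1 57 [0.6262 0.0181 0.188 ] 0.1895
-1 1 166 [0.551  0.0084 0.1883] 0.1897
-1 -1 75 [ 0.5586 -0.0839  0.1886] 0.1901
```

View pics/fin.png

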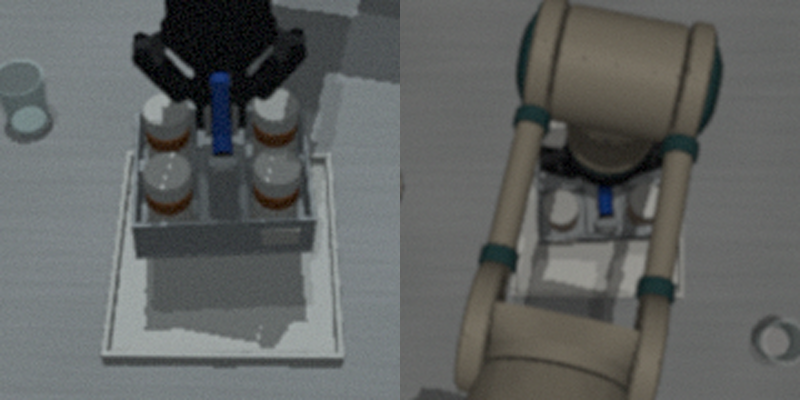

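All four cap tops read 0.190–0.191 m, so the carrier is level and about 10.1 cm up, steady. I'm handing in.

```bash
python3 -c "
from rig import workorder,manip
s=manip.get_state();print(s['clock'],s['position'],s['width']);print(workorder.sign_off())"
```

```text
28.9 [ 0.58826317 -0.03195462  0.19623731] 0.013440017294892389
the job is handed in; nothing more can be done
None
```

I put the two loose jars down into the empty cells: the right one into cell2 and the left one into cell0. I then gripped the blue bar at 90 N, lifted the carrier straight up, and handed in at 28.9 s still holding it over the tray.

- **Height and level:** the carrier rose about 10.1 cm by the tool reading. In the scene view all four jar caps read 0.190–0.191 m, so it is level; the tool was tilted 0.1°.
- **Grip and load:** the wrist carried a steady 6.5–7 N. The finger opening held at 13.1–13.8 mm rather than the bar's 16 mm, which I put down to the pads giving under 90 N.
- **Camera disagreement:** the top view put the caps about 2 mm lower (0.188 m) than the scene view. It could not see one of the four jars, because the arm hid it.
- **Handle slope:** the depth readings along the bar gave opposite slopes in the two views, from partly hidden points, so I relied on the caps for level.
- **First jar:** I regripped it once before lifting because the first grip was too near the top of the cap.
- **Beaker and dish:** I did not touch either. The beaker looked unmoved in the pictures; I did not take a final picture of the dish.

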